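Fetch the green ink from behind the bottles

ROBOT

A 6-joint arm with a two-finger parallel gripper is mounted at the origin on the work surface. World frame = base frame: x ahead of the robot, y to its left, z up, the work surface at z = 0. Lengths are in m, angles in degrees, forces in N, time in s.
With the tool pointing down it reaches from about 0.25 to 0.725 m from the base axis. Payload 9.7 kg.
Tool frame: the origin (TCP) lies at the very end of the fingers, on their centre line; the grasp point (between the pads) lies 19 mm behind it (bot.pinch_z is the distance from the TCP to the grasp point, in m); x points along the fingers, z is the direction in which the jaws open and shut, and the axes are right-handed (so a half turn about x gives the same grasp; the last joint's range is limited). The gripper opens to 85 mm and grips with 20 to 120 N. Pads are 22 mm wide; open, the fingers measure 114 mm over their backs; the gripper's body (76 mm by 85 mm) begins 54 mm behind the grasp point. The pads swing forward as they close: fully open they stand 13 mm farther back than shut.
Start: joints at [-71.677, 4.979, 10.078, 95.1, 0, 90], TCP at [0.173, -0.522, 0.231] pointing down, gripper open.
Joint ranges: [-179.16, 179.16], [-48.56, 103.87], [-65.8, 70.77], [-126.05, 130.52], [-82.76, 87.17], [-180, 180]. Speed limits (degrees/s): [127.2, 127.2, 147.25, 180, 180, 180].

INTERFACE

Orientations are given as [roll, pitch, yaw] about the fixed x, y, z axes, in that order (R = Rz(yaw) Ry(pitch) Rx(roll)).
In Python, from workcell import bot gives the robot as it stands.
- The arm moves only by the tool play_rows, never from a script. Its argument "rows" is a list of rows, each a list of 3 entries, a list of its own where there are three numbers: the shift along the tool's x, y, z in cm, then the turn about the tool's x in degrees, then the finger opening in cm, from 0 to 8.54. A call has 1 to 12 rows; each row is the pose to reach, as a shift and turn from the pose commanded when the call began, along the tool's axes at that moment; what a row does not reach only later rows make up. A row lasts 1/12 s, in which the tool goes at most 41.7 mm and 7.16 degrees, less where a joint would pass 70% of its speed; a pose out of reach is approached as far as the arm can. A call with a gripper value outside its range is refused whole. The fingers move at their own pace and stop on an object; "squeeze" is the grip in N (left out, the last holds). Time passes only in rows, so rows that repeat a pose let the fingers close. It gives the time, the measured TCP pose, the force and the opening at its end, in the units of the state.
- bot.get_obs(): the state, without advancing time (a new reading comes with each control period).
- bot.camera(name): name is "side" or "top" or "wrist"; returns (picture, depth): 384x512x3 uint8, blue, green, red; 384x512 float32, m along the optical axis (not along the pixel's ray), 0 where there is no reading.
- bot.camera_model(name): a dict with "fx", "fy", "cx", "cy" (pixels), "origin" and "attitude" of the camera in the world; the wrist camera has in their place "mount" (4x4, takes a point from camera to tool coordinates, whose origin is the TCP and whose axes are the tool frame's). Camera axes: x right, y down, z forward; pixel columns grow to the right and rows downward; lengths in m; the calibration is good to about 2 mm. A picture is of the moment at which its call begins: read the wrist's pose just before it. camera_model takes no time and is no camera call.
- bot.job_done(): hands the job in, once; it reports no verdict.
The state is a dict: "time": time; "q": joint angles; "qd": joint speeds; "joint_efforts": joint torques, N m; "ee_pos": TCP position; "tcp_rot": TCP orientation; "wrist_force": force on the tool from outside, world axes, zero at the start; "torque": the same for the moment, N m; "opening": finger opening in m.
Only numpy, scipy, OpenCV 4.12 (cv2) and the standard library are available. Lean on these libraries where they do the work, as an engineer would, in place of code of your own. Each camera call takes 0.05 s, during which the arm holds its last target.

TASK

We print green next: take the red, blue and yellow ink bottles that crowd the green pot out of the wooden ink tray and stand all three in the grey side tray, then bring the green pot out and set it in the middle of the steel plate beside the screen. After that put each bottle back in the ink tray in the middle of the square of its own colour. Keep everything upright, set things down gently rather than dropping them, and leave the white pot where it is.

Things in the scene. Friction and masses are not known exactly. Their poses are not given: they have to be found in the camera images.
- bottle_red: red squeeze bottle of ink, upright, round, 54 mm wide, 150 mm tall, 0.15 to 0.3 kg. Body up to 88 mm, shoulder sloping in to 102 mm, then a white cap, a cylinder 34 mm wide from 102 to 126 mm (grip it there from above), then a slim nozzle, 18 mm wide at its foot, to 150 mm. Origin: centre of the underside; z up along the bottle; yaw means nothing.
- bottle_blue: blue squeeze bottle of ink, upright, round, 54 mm wide, 150 mm tall, 0.15 to 0.3 kg. Body up to 88 mm, shoulder sloping in to 102 mm, then a white cap, a cylinder 34 mm wide from 102 to 126 mm (grip it there from above), then a slim nozzle, 18 mm wide at its foot, to 150 mm. Origin: centre of the underside; z up along the bottle; yaw means nothing.
- bottle_yellow: yellow squeeze bottle of ink, upright, round, 54 mm wide, 150 mm tall, 0.15 to 0.3 kg. Body up to 88 mm, shoulder sloping in to 102 mm, then a white cap, a cylinder 34 mm wide from 102 to 126 mm (grip it there from above), then a slim nozzle, 18 mm wide at its foot, to 150 mm. Origin: centre of the underside; z up along the bottle; yaw means nothing.
- pot_green: low green ink pot with green lid, round, 44 mm tall, 55 mm wide at the lid (26 to 44 mm high), 52 mm below, 0.1 to 0.17 kg; stands in the rear middle place of the wooden ink tray, some 8 mm from the tall bottles at its left, right and front, which leave a gripper no room. Origin: centre of the underside; z up; yaw means nothing.
- pot_white: low white ink pot, shape and size as the green one, loose, in the front left place of the ink tray (left as seen from the robot). A bystander. Origin: centre of the underside.
- pad_red: fixed red square, 60 x 60 x 2 mm, on the floor of the wooden ink tray: the place of the red bottle, which hides all but its corners. Origin: centre of the underside; the bottle stands 2 mm above it. x points to the tray's rear, y to its left, z up. The ink tray is fixed, 154 x 216 mm, its rim 18 mm above the table.
- pad_blue: fixed blue square, 60 x 60 x 2 mm, on the floor of the wooden ink tray: the place of the blue bottle, which hides all but its corners. Origin: centre of the underside; the bottle stands 2 mm above it. x points to the tray's rear, y to its left, z up. The ink tray has six places 62 mm apart: rear row square, green pot, square; front row (nearer the robot) white pot, square, cup.
- pad_yellow: fixed yellow square, 60 x 60 x 2 mm, on the floor of the wooden ink tray: the place of the yellow bottle, which hides all but its corners. Origin: centre of the underside; the bottle stands 2 mm above it. x points to the tray's rear, y to its left, z up. The cup in the ink tray's front right place is fixed, grey, 36 mm above the table.
- side_tray: fixed, empty grey plastic tray 290 x 120 mm, to the robot's right, where the bottles are set aside; long side along its x. Walls 4 mm thick, 14 mm high; floor 4 mm above the origin, 282 x 112 mm inside: room for three bottles in a row, e.g. at x = -85, 0 and 85 mm. Origin: centre of the underside.
- drip_plate: fixed flat round steel plate, 110 mm wide, 4 mm thick, to the robot's left beside the printing screen: the green pot's place. Origin: centre of the underside; the level top is 4 mm above it; yaw means nothing.

How it is judged (in metres and radians):
On the way, in this order (a step that is already met when the one before it is completed fails the run):
1. all three bottles stand upright and released in the grey side tray (x of bottle_red in the frame of side_tray between -0.12 and 0.12 m and y of bottle_red in the frame of side_tray between -0.04 and 0.04 m and z of each of bottle_red, bottle_blue, bottle_yellow in the frame of side_tray below 0.009 m and contact force between the fingers and bottle_red below 0.05 N and linear speed of each of bottle_red, bottle_blue, bottle_yellow below 0.02 m/s and angle between each of bottle_red, bottle_blue, bottle_yellow's own z axis and vertical below 0.12 rad and x of bottle_blue in the frame of side_tray between -0.12 and 0.12 m and y of bottle_blue in the frame of side_tray between -0.04 and 0.04 m and contact force between the fingers and bottle_blue below 0.05 N and x of bottle_yellow in the frame of side_tray between -0.12 and 0.12 m and y of bottle_yellow in the frame of side_tray between -0.04 and 0.04 m and contact force between the fingers and bottle_yellow below 0.05 N), for 0.2 s.
2. the green pot stands upright and released in the middle of the steel plate (horizontal distance between pot_green and drip_plate below 0.015 m and z of pot_green in the frame of drip_plate below 0.009 m and contact force between the fingers and pot_green below 0.05 N and linear speed of pot_green below 0.02 m/s and angle between pot_green's own z axis and vertical below 0.12 rad), for 0.2 s.
At the end, for the whole second after the job is handed in: Each bottle stands upright, released and at rest on the square of its own colour, within 12 mm of its centre, and the green pot stands upright, released and at rest on the steel plate, within 15 mm of its centre (all of step 2 and horizontal distance between bottle_red and pad_red below 0.012 m and z of bottle_red in the frame of pad_red below 0.007 m and contact force between the fingers and bottle_red below 0.05 N and linear speed of each of bottle_red, bottle_blue, bottle_yellow below 0.02 m/s and angle between each of bottle_red, bottle_blue, bottle_yellow's own z axis and vertical below 0.12 rad and horizontal distance between bottle_blue and pad_blue below 0.012 m and z of bottle_blue in the frame of pad_blue below 0.007 m and contact force between the fingers and bottle_blue below 0.05 N and horizontal distance between bottle_yellow and pad_yellow below 0.012 m and z of bottle_yellow in the frame of pad_yellow below 0.007 m and contact force between the fingers and bottle_yellow below 0.05 N); the robot touches nothing.
It fails at once if a bottle or the green pot is tipped over (more than 0.6 rad) (angle between any of bottle_red, bottle_blue, bottle_yellow, pot_green's own z axis and vertical above 0.6 rad).
It fails at once if a bottle or the green pot is dropped or thrown (faster than 0.6 m/s, a fall of about 20 mm, with no finger on it) ((contact force between the fingers and bottle_red below 0.02 N and linear speed of bottle_red above 0.6 m/s) or (contact force between the fingers and bottle_blue below 0.02 N and linear speed of bottle_blue above 0.6 m/s) or (contact force between the fingers and bottle_yellow below 0.02 N and linear speed of bottle_yellow above 0.6 m/s) or (contact force between the fingers and pot_green below 0.02 N and linear speed of pot_green above 0.6 m/s)).
It fails at once if the white pot is shifted by more than 15 mm (distance of pot_white from where it was at the start of the episode above 0.015 m).
It also fails if it takes over 144 s, if anything falls off the work surface, if the arm or the gripper's body presses on something with over 40 N, if the wrist force passes 120 N, or if a joint passes its speed limit or range.

## Working session

There is one attempt and no reset: what is moved stays moved. The work goes in short steps, Python scripts to look and compute and a tool call to move; the robot and the scene stay as the last step left them, time stands still between calls to the robot, and variables do not carry over. Pictures are saved under pics/ and viewed, and the job is handed in when it is done.

Besides the shell and the picture viewer there is one more tool, called after ">>>" as name(argument=value, ...), one argument or row to a line, values as JSON. play_rows: Moves the arm, as the interface text tells. Its arguments: {"type":"object","properties":{"rows":{"type":"array"},"squeeze":{"type":"number"}},"required":["rows"]}

```bash
ls; mkdir -p pics; python3 - <<'E'
from workcell import bot
import cv2
print(bot.get_obs(), bot.pinch_z)
for n in ["side","top"]:
    p,d=bot.camera(n); cv2.imwrite(f"pics/{n}0.png",p); print(n,bot.camera_model(n))
    import numpy as np; np.save(f"{n}0.npy",d)
print(bot.camera_model("wrist"))
E
```

```text
pics
{'time': 0.0, 'q': array([-7.16769691e+01,  5.01065401e+00,  1.00351108e+01,  9.50971997e+01,
        2.56266859e-05,  9.00011485e+01]), 'qd': array([ 0.03327834, -0.03144777, -0.13240302, -0.03625402, -0.02663985,
       -0.09392876]), 'joint_efforts': array([-2.67848518e-03, -5.20384884e+01,  4.64808691e+01,  1.61499978e-02,
       -2.44479625e-04, -2.58900161e-05]), 'ee_pos': array([ 0.17284037, -0.52191677,  0.23059321]), 'tcp_rot': array([179.98096375,  89.92725707, 108.30284609]), 'wrist_force': array([-0.27154155, -0.45936728,  0.30709404]), 'torque': array([-0.02498722,  0.0080904 , -0.0174393 ]), 'opening': 0.08544515941421438} 0.0187
side {'fx': 434.9323906580992, 'fy': 434.9323906580992, 'cx': 259.8494155247829, 'cy': 182.67415440310415, 'origin': array([0.11044835, 0.64630028, 0.73430159]), 'attitude': array([-132.42016671,    1.03400835, -147.65877115])}
top {'fx': 411.8541996988532, 'fy': 411.8541996988532, 'cx': 250.34788840392494, 'cy': 190.41681648470444, 'origin': array([0.4342417 , 0.02525095, 0.96968217]), 'attitude': array([-172.56946879,   -1.88322588,  -89.06473496])}
{'fx': 308.07177881446034, 'fy': 308.07177881446034, 'cx': 250.29886072444472, 'cy': 192.6393583897, 'mount': array([[ 1.51431972e-04, -2.59149107e-01,  9.65837314e-01,
        -1.41208603e-01],
       [ 8.41950601e-06, -9.65837325e-01, -2.59149111e-01,
         6.47350146e-02],
       [ 9.99999988e-01,  4.73753340e-05, -1.44076744e-04,
        -6.65354636e-04],
       [ 0.00000000e+00,  0.00000000e+00,  0.00000000e+00,
         1.00000000e+00]])}
```

View pics/top0.png

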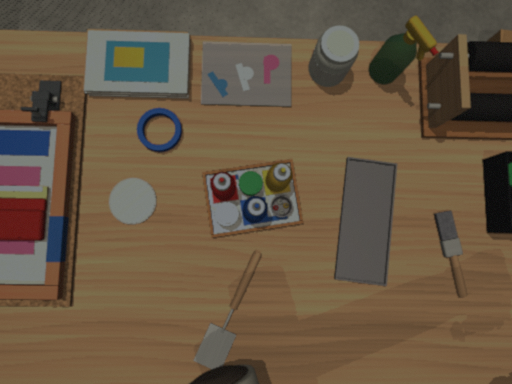

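View pics/side0.png

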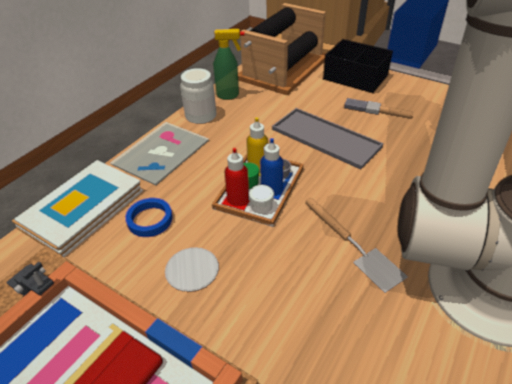

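```bash
cat > h.py <<'E'
import numpy as np, cv2
from scipy.spatial.transform import Rotation as R
from workcell import bot
def cam(n,o=None):
    m=bot.camera_model(n); K=(m['fx'],m['fy'],m['cx'],m['cy'])
    if 'mount' in m:
        T=np.eye(4);T[:3,:3]=R.from_euler('xyz',o['tcp_rot'],degrees=True).as_matrix();T[:3,3]=o['ee_pos'];T=T@m['mount']
    else:
        T=np.eye(4);T[:3,:3]=R.from_euler('xyz',m['attitude'],degrees=True).as_matrix();T[:3,3]=m['origin']
    return K,T
def cloud(d,K,T):
    v,u=np.mgrid[:d.shape[0],:d.shape[1]]
    p=np.stack([(u-K[2])/K[0]*d,(v-K[3])/K[1]*d,d],-1)
    return p@T[:3,:3].T+T[:3,3]
def atz(u,v,z,K,T):
    r=T[:3,:3]@np.array([(u-K[2])/K[0],(v-K[3])/K[1],1.]); return T[:3,3]+r*(z-T[2,3])/r[2]
def proj(P,K,T):
    c=(np.asarray(P)-T[:3,3])@T[:3,:3]; return np.stack([K[0]*c[...,0]/c[...,2]+K[2],K[1]*c[...,1]/c[...,2]+K[3]],-1)
E
python3 - <<'E'
from h import *
K,T=cam('top'); im=cv2.imread('pics/top0.png'); d=np.load('top0.npy'); P=cloud(d,K,T)
print('table z', [P[y,x].round(4) for x,y in [(133,201),(250,250),(365,221),(330,130),(230,170),(250,183)]])
z=P[...,2]
# heights map of ink tray
box=(slice(150,245),slice(195,310))
for n,lo,hi in [('caps',.115,.16),('body',.06,.115)]:
    m=np.zeros(d.shape,np.uint8); m[box]=((z[box]>lo)&(z[box]<hi))*255
    k,l,s,c=cv2.connectedComponentsWithStats(m)
    for i in range(1,k):
        if s[i,4]>8: print(n,s[i],P[l==i].mean(0).round(4))
cv2.imwrite('pics/crop.png',cv2.resize(im[145:250,190:410],None,fx=3.6,fy=3.6,interpolation=cv2.INTER_CUBIC))
Ks,Ts=cam('side');ims=cv2.imread('pics/side0.png')
cv2.imwrite('pics/crops.png',cv2.resize(ims[100:230,200:390],None,fx=4,fy=4,interpolation=cv2.INTER_CUBIC))
E
```

```text
table z [array([0.5303, 0.2696, 0.0029]), array([ 4.212e-01, -6.000e-03, -2.000e-04]), array([ 0.4935, -0.2775,  0.0021]), array([ 0.7144, -0.1969, -0.0022]), array([0.6066, 0.0445, 0.0158]), array([ 0.5714, -0.0019,  0.0517])]
caps [273 164  17  18 222] [ 0.5824 -0.0634  0.1365]
caps [214 173  17  18 217] [0.5603 0.0582 0.1369]
caps [248 199  17  17 216] [ 0.5102 -0.0121  0.1372]
body [267 163  26  27 311] [ 0.5759 -0.0598  0.0981]
body [210 172  25  27 301] [0.555  0.0568 0.0996]
body [243 196  25  26 295] [ 0.5071 -0.0105  0.101 ]
```

View pics/crop.png

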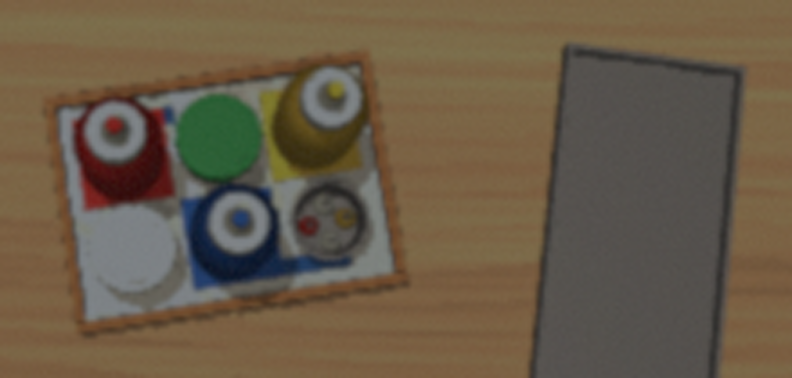

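View pics/crops.png

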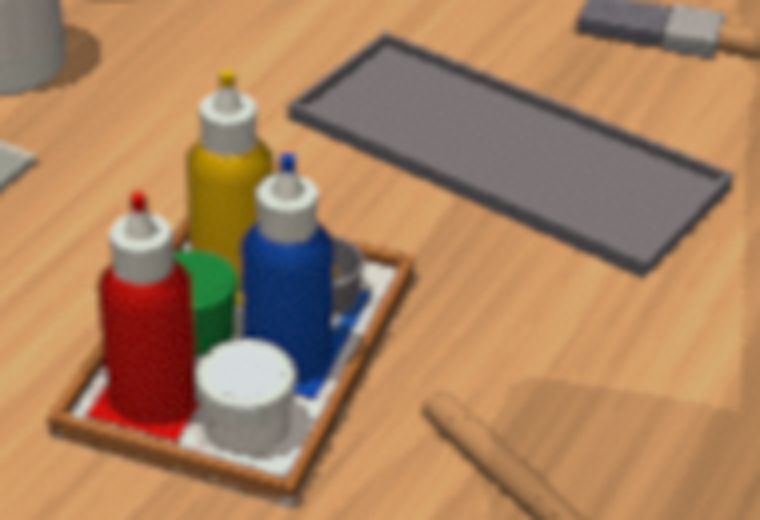

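```bash
python3 - <<'E'
from h import *
K,T=cam('top'); im=cv2.imread('pics/top0.png'); d=np.load('top0.npy'); P=cloud(d,K,T); z=P[...,2]
# ink tray
c=[atz(190+(u+.5)/3.6-.5,145+(v+.5)/3.6-.5,.018,K,T)[:2] for u,v in [(45,100),(370,52),(407,285),(83,333)]]
c=np.array(c);print('tray corners',c.round(4),'sides',[np.linalg.norm(c[i]-c[(i+1)%4]).round(4) for i in range(4)])
ctr=c.mean(0); e=(c[0]+c[1]-c[2]-c[3]);f=(c[0]+c[3]-c[1]-c[2]); print('ctr',ctr,'yaw x',np.degrees(np.arctan2(e[1],e[0])),'yaw y',np.degrees(np.arctan2(-f[0],f[1])))
hsv=cv2.cvtColor(im,cv2.COLOR_BGR2HSV)
def comp(m,seed):
    k,l,s,cc=cv2.connectedComponentsWithStats(m.astype(np.uint8)*255); return (l==l[seed[1],seed[0]])
# plate
m=comp(hsv[...,1]<60,(133,201)); ys,xs=np.nonzero(m); print('plate px',xs.mean(),ys.mean(),len(xs))
q=np.array([atz(x,y,.004,K,T)[:2] for x,y in zip(xs,ys)]); print('plate',q.mean(0),cv2.minEnclosingCircle(q.astype(np.float32)), 'equiv d',np.ptp(q,0))
# side
m=comp(hsv[...,1]<75,(365,221)); ys,xs=np.nonzero(m)
q=np.array([atz(x,y,.010,K,T)[:2] for x,y in zip(xs,ys)]).astype(np.float32); print('side',q.mean(0),cv2.minAreaRect(q),len(q))
# green
g=(hsv[...,0]>40)&(hsv[...,0]<85)&(hsv[...,1]>90); m=comp(g,(250,183)); zz=np.median(z[m]);ys,xs=np.nonzero(m);q=np.array([atz(x,y,.05,K,T)[:2] for x,y in zip(xs,ys)]).astype(np.float32);print('green',zz,q.mean(0),cv2.minEnclosingCircle(q),P[m].mean(0))
# caps: white pixels high
for n,(u,v) in dict(red=(222,182),blue=(256,207),yellow=(281,172)).items():
    m=(z>.118)&(hsv[...,2]>0); sub=np.zeros_like(m);sub[v-14:v+14,u-14:u+14]=1;m&=sub
    zc=np.median(z[m&(z<.14)]);ys,xs=np.nonzero(m)
    # cap top disk: pixels projected on zc
    q=np.array([atz(x,y,.13,K,T)[:2] for x,y in zip(xs,ys)]).astype(np.float32)
    print(n,zc,'n',m.sum(),q.mean(0),cv2.minEnclosingCircle(q), 'max z',z[m].max())
w=(hsv[...,1]<60)
print('white pot', P[214,227],'cup',P[208,282])
E
```

```text
tray corners [[ 0.599   0.1093]
 [ 0.6356 -0.1022]
 [ 0.4834 -0.1266]
 [ 0.4492  0.0805]] sides [np.float64(0.2147), np.float64(0.1541), np.float64(0.2099), np.float64(0.1525)]
ctr [ 0.54181661 -0.00974893] yaw x 9.988502395266101 yaw y 9.60254655944212
plate px 132.16772334293947 200.64092219020174 1735
plate [0.53108012 0.2713124 ] ((0.5314490795135498, 0.2713114619255066), 0.054934896528720856) equiv d [0.10618504 0.10757823]
side [ 0.49308476 -0.2773136 ] ((0.4959765672683716, -0.27768969535827637), (0.12271886318922043, 0.2910335958003998), 83.39682006835938) 6383
green 0.05160761096325256 [ 0.57158774 -0.00257183] ((0.5713706612586975, -0.0028422456234693527), 0.027370383962988853) [ 0.57104755 -0.00244908  0.05356005]
red 0.13504671332794738 n 227 [0.56186146 0.0585435 ] ((0.5691329836845398, 0.06305128335952759), 0.02635670080780983) max z 0.9696821691943897
blue 0.13534275099943727 n 222 [ 0.51089    -0.01253728] ((0.5072260499000549, -0.012727607041597366), 0.020512549206614494) max z 0.9696821691943897
yellow 0.13535161964972953 n 226 [ 0.5838339  -0.06443159] ((0.5786923170089722, -0.06223943457007408), 0.023714398965239525) max z 0.9696821691943897
white pot [0.50056978 0.04824441 0.05000924] cup [ 0.51992128 -0.07913258  0.01019555]
```

```bash
cat >> h.py <<'E'
def plan(x,y,z,jaw=None):
    o=bot.get_obs(); Rm=R.from_euler('xyz',o['tcp_rot'],degrees=True).as_matrix()
    s=Rm.T@(np.array([x,y,z])-o['ee_pos'])*100
    t=None
    if jaw is not None:
        a=np.radians(jaw); zt=Rm.T@np.array([np.cos(a),np.sin(a),0])
        t=np.degrees(np.arctan2(-zt[1],zt[2])); t=(t+90)%180-90
    print('t',round(o['time'],2),'tcp',o['ee_pos'].round(4),'rot',o['tcp_rot'].round(1),'q6',o['q'].round(1)[5],'open',o['opening'].round(4),'| shift cm',s.round(2),'turn',t)
E
python3 - <<'E'
from h import *
o=bot.get_obs();Rm=R.from_euler('xyz',o['tcp_rot'],degrees=True).as_matrix();print(Rm.round(3))
plan(.5835,-.0645,.22,99.8)
E
```

```text
[[-0.     0.949  0.314]
 [ 0.001  0.314 -0.949]
 [-1.     0.    -0.001]]Traceback (most recent call last):
  File "<stdin>", line 3, in <module>
  File "h.py", line 26, in plan
    print('t',round(o['time'],2),'tcp',o['ee_pos'].round(4),'rot',o['tcp_rot'].round(1),'q6',o['q'].round(1)[5],'open',o['opening'].round(4),'| shift cm',s.round(2),'turn',t)
                                                                                                                       ^^^^^^^^^^^^^^^^^^
AttributeError: 'float' object has no attribute 'round'
```

```bash
sed -i "s/o\['opening'\].round(4)/round(o['opening'],4)/" h.py; python3 - <<'E'
from h import *
plan(.5835,-.0645,.22,99.8)
E
```

```text
t 0.1 tcp [ 0.1728 -0.5219  0.2307] rot [179.5  89.9 107.8] q6 90.0 open 0.0857 | shift cm [  1.1   53.36 -30.51] turn 8.522406561041578
```

>>> play_rows(
  rows=[
    [[0, 2, -1.1], 1, 6],
    [[0, 5, -2.9], 2, 6],
    [[0, 8, -4.6], 4, 6],
    [[0, 11, -6.3], 6, 6],
    [[0, 14, -8], 8, 6],
    [[0, 17, -9.7], 8.5, 6],
    [[0, 20, -11.4], 8.5, 6],
    [[0, 23, -13.1], 8.5, 6],
    [[0, 26, -14.9], 8.5, 6],
    [[0, 29, -16.6], 8.5, 6],
    [[0, 32, -18.3], 8.5, 6],
    [[0, 35, -20], 8.5, 6],
  ],
  squeeze=40,
)

```text
time: 1.1
ee_pos: [0.4431, -0.2206, 0.2311]
tcp_rot: [-126.0, 90.0, 153.8]
wrist_force: [0.3, 0.1, -0.4]
opening: 0.0599
```

```bash
python3 - <<'E'
from h import *
plan(.5835,-.0645,.22,99.8)
E
```

```text
t 1.1 tcp [ 0.4431 -0.2206  0.2311] rot [-126.    90.   153.8] q6 143.7 open 0.0599 | shift cm [  1.11  16.5  -12.99] turn 0.027445399653942104
```

>>> play_rows(
  rows=[
    [[0.2, 2.5, -2], -4, 6],
    [[0.5, 5, -4], -8, 6],
    [[1, 8, -6.3], -12, 6],
    [[1, 11, -8.7], -16, 6],
    [[1, 14, -11], -20, 6],
    [[1, 15.6, -12.3], -20, 6],
    [[1.1, 16.5, -13], -20, 6],
    [[1.1, 16.5, -13], -20, 6],
  ],
)

```text
time: 1.77
ee_pos: [0.5834, -0.0645, 0.2191]
tcp_rot: [-132.0, 89.9, 167.9]
wrist_force: [0.6, -0.1, -0.9]
opening: 0.0601
```

```bash
python3 - <<'E'
from h import *
plan(.5838,-.0645,.112,80)
p,d=bot.camera('wrist'); cv2.imwrite('pics/w1.png',p)
o=bot.get_obs();K,T=cam('wrist',o);print(T.round(3));P=cloud(d,K,T); np.save('w1.npy',P)
E
```

```text
t 1.77 tcp [ 0.5834 -0.0645  0.2191] rot [-132.    89.9  167.9] q6 143.8 open 0.0601 | shift cm [10.71  0.04  0.03] turn 39.922049978545715
[[ 0.498 -0.837 -0.226  0.639]
 [-0.867 -0.481 -0.129 -0.033]
 [-0.001  0.26  -0.965  0.361]
 [ 0.     0.     0.     1.   ]]
```

View pics/w1.png

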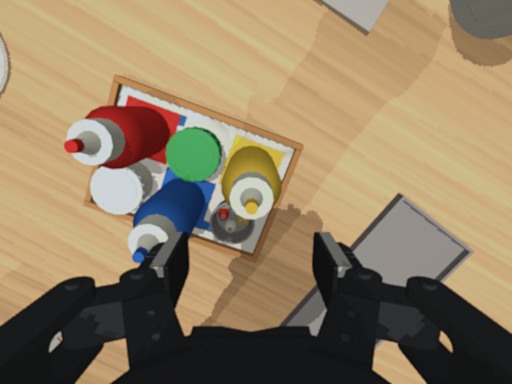

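```bash
python3 - <<'E'
from h import *
im=cv2.imread('pics/w1.png'); P=np.load('w1.npy'); z=P[...,2]
o=bot.get_obs();K,T=cam('wrist',o)
hsv=cv2.cvtColor(im,cv2.COLOR_BGR2HSV)
for n,(u,v) in dict(yellow=(245,196),red=(100,135),blue=(150,238)).items():
    for (lo,hi) in [(.128,.139)]:
        sub=np.zeros(z.shape,bool);sub[v-28:v+28,u-30:u+30]=1
        m=sub&(z>lo)&(z<hi)&(hsv[...,1]<70)
        q=P[m]; print(n,m.sum(),'mean',q.mean(0).round(4),cv2.minAreaRect(q[:,:2].astype(np.float32)),np.median(q[:,2]))
for u,v in [(118,76),(301,146),(255,255)]: print(atz(u,v,.018,K,T).round(4))
sub=np.zeros(z.shape,bool);sub[120:190,160:225]=1
m=sub&(hsv[...,0]>40)&(hsv[...,0]<90)&(hsv[...,1]>80)&(z>.045); print('green',P[m].mean(0), np.ptp(P[m],0),np.median(z[m]))
E
```

```text
yellow 1124 mean [ 0.5843 -0.0644  0.1349] ((0.5827317237854004, -0.06526868045330048), (0.032800838351249695, 0.03344707936048508), 79.72500610351562) 0.13504111482027592
red 1259 mean [0.5638 0.0546 0.1347] ((0.5619025230407715, 0.05665137246251106), (0.03125031292438507, 0.030651891604065895), 27.676469802856445) 0.13494196837167835
blue 714 mean [ 0.5167 -0.0089  0.1346] ((0.5140601992607117, -0.008176365867257118), (0.020189041271805763, 0.03387145698070526), 49.29170227050781) 0.1349863454303351
[0.599  0.1044 0.018 ]
[ 0.6327 -0.1004  0.018 ]
[ 0.493  -0.1226  0.018 ]
green [ 0.57240043 -0.00403491  0.05209913] [0.09513898 0.05643418 0.31547667] 0.05119703044708562
```

>>> play_rows(
  rows=[
    [[2.5, 0, 0], 0, 6],
    [[5.5, 0, 0], 0, 6],
    [[8, 0, 0], 0, 6],
    [[10, 0, 0], 0, 6],
    [[10.7, 0, 0], 0, 6],
    [[10.7, 0, 0], 0, 6],
    [[10.7, 0, 0], 0, 2.5],
    [[10.7, 0, 0], 0, 2.5],
    [[10.7, 0, 0], 0, 2.5],
    [[10.7, 0, 0], 0, 2.5],
    [[10.7, 0, 0], 0, 2.5],
    [[10.7, 0, 0], 0, 2.5],
  ],
)

```text
time: 2.82
ee_pos: [0.5835, -0.0661, 0.1154]
tcp_rot: [52.0, 89.8, -8.1]
wrist_force: [-2.0, -0.0, 6.9]
opening: 0.0326
```

```bash
python3 - <<'E'
from h import *
plan(.5838,-.0645,.195,120)
plan(.5790,-.2873,.195,120)
E
```

```text
t 2.82 tcp [ 0.5835 -0.0661  0.1154] rot [52.  89.8 -8.1] q6 143.7 open 0.0326 | shift cm [-7.96  0.12 -0.11] turn -0.17235620593510248
t 2.82 tcp [ 0.5835 -0.0661  0.1154] rot [52.  89.8 -8.1] q6 143.7 open 0.0326 | shift cm [ -7.95 -11.38  18.98] turn -0.17235620593510248
```

>>> play_rows(
  rows=[
    [[-0.7, 0, 0], 0, 2.5],
    [[-2, 0, 0], 0, 2.5],
    [[-4, 0, 0], 0, 2.5],
    [[-6, 0, 0], 0, 2.5],
    [[-7.6, -0.6, 1], 0, 2.5],
    [[-8.3, -1.7, 2.8], 0, 2.5],
    [[-8.3, -3, 5], 0, 2.5],
    [[-8.3, -4.5, 7.5], 0, 2.5],
    [[-8.3, -6, 10], 0, 2.5],
    [[-8.3, -7.5, 12.5], 0, 2.5],
    [[-8.3, -9, 15], 0, 2.5],
    [[-8.3, -10.2, 17], 0, 2.5],
  ],
)

```text
time: 3.82
ee_pos: [0.5785, -0.2663, 0.1975]
tcp_rot: [16.1, 89.9, -44.1]
wrist_force: [0.4, 0.4, -1.5]
opening: 0.0323
```

```bash
python3 - <<'E'
from h import *
plan(.5790,-.2873,.112,120)
p,d=bot.camera('side'); cv2.imwrite('pics/s1.png',p)
E
```

```text
t 3.82 tcp [ 0.5785 -0.2663  0.1975] rot [ 16.1  89.9 -44.1] q6 125.5 open 0.0323 | shift cm [ 8.55 -1.01  1.84] turn -0.2137758790475459
```

View pics/s1.png

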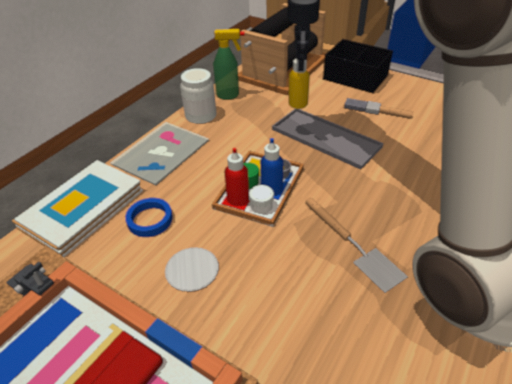

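>>> play_rows(
  rows=[
    [[0, -0.6, 1], 0, 2.5],
    [[0.5, -1, 1.8], 0, 2.5],
    [[2, -1, 1.8], 0, 2.5],
    [[4, -1, 1.8], 0, 2.5],
    [[6, -1, 1.8], 0, 2.5],
    [[7.3, -1, 1.8], 0, 2.5],
    [[7.9, -1, 1.8], 0, 2.5],
    [[8.2, -1, 1.8], 0, 2.5],
    [[8.4, -1, 1.8], 0, 2.5],
    [[8.5, -1, 1.8], 0, 2.5],
    [[8.6, -1, 1.8], 0, 2.5],
    [[8.6, -1, 1.8], 0, 2.5],
  ],
)

```text
time: 4.87
ee_pos: [0.5793, -0.2849, 0.111]
tcp_rot: [34.4, 89.9, -25.7]
wrist_force: [-0.2, -0.1, -1.6]
opening: 0.032
```

>>> play_rows(
  rows=[
    [[0.1, 0, 0], 0, 2.5],
    [[0.2, 0, 0], 0, 2.5],
    [[0.2, 0, 0], 0, 2.5],
  ],
)

```text
time: 5.12
ee_pos: [0.5794, -0.2849, 0.1095]
tcp_rot: [39.2, 89.9, -20.9]
wrist_force: [-1.4, 1.0, 3.9]
opening: 0.0326
```

Contact felt (about 5 N more upward). Release and rise.

>>> play_rows(
  rows=[
    [[0, 0, 0], 0, 4],
    [[0, 0, 0], 0, 6],
    [[0, 0, 0], 0, 6],
    [[0, 0, 0], 0, 6],
    [[-1, 0, 0], 0, 6],
    [[-3, 0, 0], 0, 6],
    [[-6, 0, 0], 0, 6],
    [[-9, 0, 0], 0, 6],
  ],
)

```text
time: 5.78
ee_pos: [0.5785, -0.2845, 0.1994]
tcp_rot: [-144.6, 89.9, 155.2]
wrist_force: [1.4, -1.0, 1.1]
opening: 0.06
```

```bash
python3 - <<'E'
from h import *
plan(.5112,-.0125,.205,120)
p,d=bot.camera('top'); cv2.imwrite('pics/t2.png',p)
K,T=cam('top');P=cloud(d,K,T);z=P[...,2]
m=np.zeros(d.shape,np.uint8);m[190:225,240:272]=((z>.115)&(z<.16))[190:225,240:272];print(P[m>0].mean(0),m.sum())
E
```

```text
t 5.78 tcp [ 0.5785 -0.2845  0.1994] rot [-144.6   89.9  155.2] q6 124.0 open 0.06 | shift cm [ -0.54   7.69 -26.95] turn -0.1758364131281951
[ 0.5101115  -0.01214523  0.1373389 ] 216
```

View pics/t2.png

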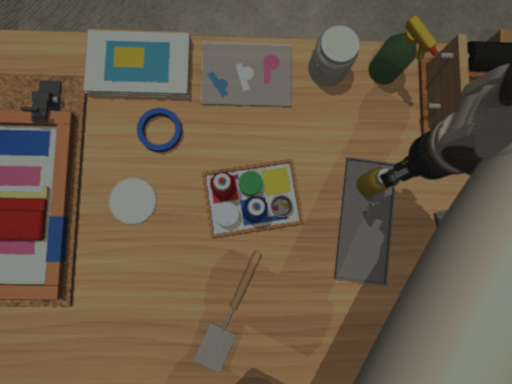

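>>> play_rows(
  rows=[
    [[0, 0.6, -2], 0, 6],
    [[0, 1.4, -5], 0, 6],
    [[0, 2.3, -8], 0, 6],
    [[0, 3.1, -11], 0, 6],
    [[0, 4, -14], 0, 6],
    [[0, 4.9, -17], 0, 6],
    [[0, 5.7, -20], 0, 6],
    [[0, 6.6, -23], 0, 6],
    [[0, 7.2, -25.3], 0, 6],
    [[0, 7.6, -26.5], 0, 6],
    [[0, 7.7, -27], 0, 6],
    [[0, 7.7, -27], 0, 6],
  ],
)

```text
time: 6.83
ee_pos: [0.5116, -0.0118, 0.1988]
tcp_rot: [48.6, 90.0, -11.5]
wrist_force: [-0.3, -0.7, -0.3]
opening: 0.0598
```

```bash
python3 - <<'E'
from h import *
plan(.5110,-.0128,.1155,120)
E
```

```text
t 6.83 tcp [ 0.5116 -0.0118  0.1988] rot [ 48.6  90.  -11.5] q6 148.8 open 0.0598 | shift cm [ 8.33 -0.11  0.05] turn -0.10364020706998645
```

>>> play_rows(
  rows=[
    [[2, -0.1, 0], 0, 6],
    [[4.5, -0.1, 0], 0, 6],
    [[6.8, -0.1, 0], 0, 6],
    [[8, -0.1, 0], 0, 6],
    [[8.3, -0.1, 0], 0, 6],
    [[8.3, -0.1, 0], 0, 6],
    [[8.3, -0.1, 0], 0, 2.5],
    [[8.3, -0.1, 0], 0, 2.5],
    [[8.3, -0.1, 0], 0, 2.5],
    [[8.3, -0.1, 0], 0, 2.5],
    [[8.3, -0.1, 0], 0, 2.5],
  ],
)

```text
time: 7.75
ee_pos: [0.5115, -0.0128, 0.1169]
tcp_rot: [56.1, 89.8, -4.1]
wrist_force: [-0.4, 0.1, 6.2]
opening: 0.0326
```

```bash
python3 - <<'E'
from h import *
plan(.4106,-.2677,.195,120)
E
```

```text
t 7.75 tcp [ 0.5115 -0.0128  0.1169] rot [56.1 89.8 -4.1] q6 148.7 open 0.0326 | shift cm [ -7.83 -21.42  17.11] turn -0.16997646618176532
```

>>> play_rows(
  rows=[
    [[-0.7, 0, 0], 0, 2.5],
    [[-2, 0, 0], 0, 2.5],
    [[-4, 0, 0], 0, 2.5],
    [[-6, -0.4, 0.3], 0, 2.5],
    [[-7.6, -1.3, 1], 0, 2.5],
    [[-8.3, -2.8, 2.2], 0, 2.5],
    [[-8.3, -4.8, 3.8], 0, 2.5],
    [[-8.3, -7, 5.6], 0, 2.5],
    [[-8.3, -9.3, 7.4], 0, 2.5],
    [[-8.3, -11.6, 9.3], 0, 2.5],
    [[-8.3, -13.9, 11.1], 0, 2.5],
    [[-8.3, -16, 12.8], 0, 2.5],
  ],
)

```text
time: 8.75
ee_pos: [0.4346, -0.2046, 0.1986]
tcp_rot: [-100.2, 90.0, -160.3]
wrist_force: [0.1, -0.3, -2.0]
opening: 0.0326
```

```bash
python3 - <<'E'
from h import *
plan(.4106,-.2677,.112,120)
E
```

```text
t 8.75 tcp [ 0.4346 -0.2046  0.1986] rot [-100.2   90.  -160.3] q6 125.0 open 0.0326 | shift cm [ 8.66 -5.22  4.28] turn -0.17656814389442843
```

>>> play_rows(
  rows=[
    [[0, -2, 1.6], 0, 2.5],
    [[0, -3.8, 3.1], 0, 2.5],
    [[0.5, -5, 4.1], 0, 2.5],
    [[2, -5.2, 4.3], 0, 2.5],
    [[4, -5.2, 4.3], 0, 2.5],
    [[6, -5.2, 4.3], 0, 2.5],
    [[7.4, -5.2, 4.3], 0, 2.5],
    [[8, -5.2, 4.3], 0, 2.5],
    [[8.3, -5.2, 4.3], 0, 2.5],
    [[8.5, -5.2, 4.3], 0, 2.5],
    [[8.6, -5.2, 4.3], 0, 2.5],
    [[8.6, -5.2, 4.3], 0, 2.5],
  ],
)

```text
time: 9.75
ee_pos: [0.4121, -0.2667, 0.113]
tcp_rot: [25.5, 89.9, -34.7]
wrist_force: [-1.5, -0.5, -3.1]
opening: 0.0325
```

>>> play_rows(
  rows=[
    [[0.1, 0, 0], 0, 2.5],
    [[0.2, 0, 0], 0, 2.5],
    [[0.2, 0, 0], 0, 2.5],
  ],
)

```text
time: 10.0
ee_pos: [0.4121, -0.2667, 0.111]
tcp_rot: [29.1, 89.9, -31.1]
wrist_force: [0.0, -0.1, 1.5]
opening: 0.0326
```

>>> play_rows(
  rows=[
    [[0, 0, 0], 0, 4],
    [[0, 0, 0], 0, 6],
    [[0, 0, 0], 0, 6],
    [[0, 0, 0], 0, 6],
    [[-1, 0, 0], 0, 6],
    [[-3, 0, 0], 0, 6],
    [[-6, 0, 0], 0, 6],
    [[-9, 0, 0], 0, 6],
  ],
)

```text
time: 10.67
ee_pos: [0.4113, -0.2662, 0.2016]
tcp_rot: [-154.5, 89.9, 145.4]
wrist_force: [0.8, -1.0, 0.6]
opening: 0.0605
```

```bash
python3 - <<'E'
from h import *
plan(.5620,.0573,.202,120)
E
```

```text
t 10.67 tcp [ 0.4113 -0.2662  0.2016] rot [-154.5   89.9  145.4] q6 117.3 open 0.0605 | shift cm [ -0.04  29.16 -20.58] turn -0.18040160824614304
```

>>> play_rows(
  rows=[
    [[0, 2, -1.4], 0, 6],
    [[0, 5, -3.5], 0, 6],
    [[0, 8, -5.6], 0, 6],
    [[0, 11, -7.8], 0, 6],
    [[0, 14, -9.9], 0, 6],
    [[0, 17, -12], 0, 6],
    [[0, 20, -14.1], 0, 6],
    [[0, 23, -16.2], 0, 6],
    [[0, 26, -18.3], 0, 6],
    [[0, 28, -19.8], 0, 6],
    [[0, 29, -20.5], 0, 6],
    [[0, 29.2, -20.6], 0, 6],
  ],
)

```text
time: 11.67
ee_pos: [0.5632, 0.0592, 0.2004]
tcp_rot: [-155.8, 90.0, 144.1]
wrist_force: [-0.0, 0.1, -0.0]
opening: 0.0599
```

```bash
python3 - <<'E'
from h import *
p,d=bot.camera('wrist');o=bot.get_obs();cv2.imwrite('pics/w2.png',p);K,T=cam('wrist',o);np.save('w2.npy',cloud(d,K,T));np.save('w2T.npy',T)
plan(.5620,.0573,.1155,120)
E
```

```text
t 11.72 tcp [0.5629 0.0582 0.2004] rot [ -92.2   90.  -152.3] q6 156.0 open 0.06 | shift cm [ 8.49 -0.12  0.03] turn -0.07904106322394
```

View pics/w2.png

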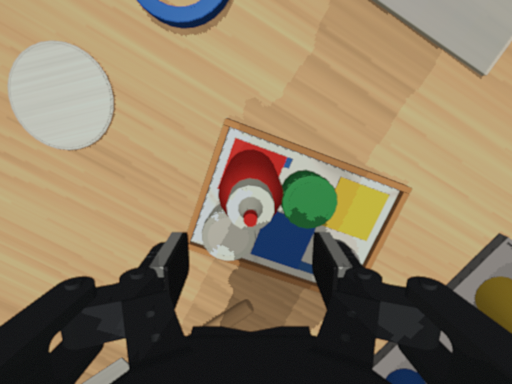

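```bash
python3 - <<'E'
from h import *
im=cv2.imread('pics/w2.png');P=np.load('w2.npy');z=P[...,2];T=np.load('w2T.npy');K,_=cam('wrist',bot.get_obs());hsv=cv2.cvtColor(im,cv2.COLOR_BGR2HSV)
sub=np.zeros(z.shape,bool);sub[170:235,215:290]=1
m=sub&(z>.128)&(z<.14);q=P[m];print('red',cv2.minAreaRect(q[:,:2].astype(np.float32)),np.median(q[:,2]))
def comp(m,seed):
    k,l,s,cc=cv2.connectedComponentsWithStats(m.astype(np.uint8)*255); return (l==l[seed[1],seed[0]])
m=comp((hsv[...,0]>20)&(hsv[...,0]<35)&(hsv[...,1]>140),(358,208));ys,xs=np.nonzero(m);print(m.sum())
q=np.array([atz(x,y,.009,K,T)[:2] for x,y in zip(xs,ys)]).astype(np.float32);print('ypad',cv2.minAreaRect(q),q.mean(0),np.median(z[m]))
m=comp((hsv[...,1]<60),(60,95));ys,xs=np.nonzero(m)
q=np.array([atz(x,y,.004,K,T)[:2] for x,y in zip(xs,ys)]).astype(np.float32);print('plate',cv2.minEnclosingCircle(q),q.mean(0),m.sum())
for u,v in [(229,119),(410,188),(190,242)]: print(atz(u,v,.018,K,T).round(4))
E
```

```text
red ((0.561038613319397, 0.05823308974504471), (0.033125992864370346, 0.03267640247941017), 28.899864196777344) 0.13461820360912943
2305
ypad ((0.5826725959777832, -0.06429000198841095), (0.05863701552152634, 0.05858846381306648), 9.825224876403809) [ 0.58455414 -0.06627207] 0.00860667319376951
plate ((0.5306610465049744, 0.2700304687023163), 0.05506919324398041) [0.5323199  0.27088434] 9021
[0.6001 0.1057 0.018 ]
[ 0.6342 -0.0993  0.018 ]
[0.4589 0.0784 0.018 ]
```

>>> play_rows(
  rows=[
    [[2, -0.1, 0], 0, 6],
    [[4.5, -0.1, 0], 0, 6],
    [[6.8, -0.1, 0], 0, 6],
    [[8, -0.1, 0], 0, 6],
    [[8.4, -0.1, 0], 0, 6],
    [[8.4, -0.1, 0], 0, 6],
    [[8.4, -0.1, 0], 0, 2.5],
    [[8.4, -0.1, 0], 0, 2.5],
    [[8.4, -0.1, 0], 0, 2.5],
    [[8.4, -0.1, 0], 0, 2.5],
    [[8.4, -0.1, 0], 0, 2.5],
  ],
)

```text
time: 12.63
ee_pos: [0.5626, 0.0571, 0.1181]
tcp_rot: [66.9, 89.8, 6.8]
wrist_force: [-0.8, -0.1, 6.8]
opening: 0.0326
```

```bash
python3 - <<'E'
from h import *
plan(.495,-.2775,.2,120)
E
```

```text
t 12.63 tcp [0.5626 0.0571 0.1181] rot [66.9 89.8  6.8] q6 156.0 open 0.0326 | shift cm [ -8.22 -22.49  25.67] turn -0.16722649358132458
```

>>> play_rows(
  rows=[
    [[-0.7, 0, 0], 0, 2.5],
    [[-2, 0, 0], 0, 2.5],
    [[-4, 0, 0], 0, 2.5],
    [[-6, 0, 0], 0, 2.5],
    [[-7.7, -0.5, 0.6], 0, 2.5],
    [[-8.5, -1.6, 1.8], 0, 2.5],
    [[-8.5, -3.2, 3.6], 0, 2.5],
    [[-8.5, -5.1, 5.8], 0, 2.5],
    [[-8.5, -7, 8], 0, 2.5],
    [[-8.5, -8.9, 10.2], 0, 2.5],
    [[-8.5, -10.8, 12.4], 0, 2.5],
    [[-8.5, -12.8, 14.6], 0, 2.5],
  ],
)

```text
time: 13.63
ee_pos: [0.523, -0.1346, 0.2024]
tcp_rot: [45.1, 90.0, -15.0]
wrist_force: [-0.4, -0.1, -2.8]
opening: 0.0327
```

```bash
python3 - <<'E'
from h import *
plan(.495,-.2775,.2,120)
E
```

```text
t 13.63 tcp [ 0.523  -0.1346  0.2024] rot [ 45.1  90.  -15. ] q6 135.7 open 0.0327 | shift cm [ 0.24 -9.54 11.  ] turn -0.16218818016830028
```

>>> play_rows(
  rows=[
    [[0, -2, 2.3], 0, 2.5],
    [[0, -4, 4.6], 0, 2.5],
    [[0, -6, 6.9], 0, 2.5],
    [[0, -8, 9.2], 0, 2.5],
    [[0, -9.2, 10.6], 0, 2.5],
    [[0, -9.5, 11], 0, 2.5],
    [[0, -9.5, 11], 0, 2.5],
    [[1, -9.5, 11], 0, 2.5],
    [[2.5, -9.5, 11], 0, 2.5],
    [[4.5, -9.5, 11], 0, 2.5],
    [[6.3, -9.5, 11], 0, 2.5],
    [[7.5, -9.5, 11], 0, 2.5],
  ],
)

```text
time: 14.63
ee_pos: [0.4954, -0.2743, 0.124]
tcp_rot: [-155.6, 89.9, 144.4]
wrist_force: [-0.4, 0.3, -3.2]
opening: 0.0328
```

>>> play_rows(
  rows=[
    [[0.5, 0, 0], 0, 2.5],
    [[0.9, 0, 0], 0, 2.5],
    [[1.1, 0, 0], 0, 2.5],
    [[1.2, 0, 0], 0, 2.5],
    [[1.2, 0, 0], 0, 2.5],
  ],
)

```text
time: 15.05
ee_pos: [0.496, -0.2762, 0.1149]
tcp_rot: [32.7, 89.9, -27.4]
wrist_force: [-0.5, 0.3, -1.4]
opening: 0.0323
```

>>> play_rows(
  rows=[
    [[0.1, 0, 0], 0, 2.5],
    [[0.2, 0, 0], 0, 2.5],
    [[0.2, 0, 0], 0, 2.5],
  ],
)

```text
time: 15.3
ee_pos: [0.4957, -0.2762, 0.1124]
tcp_rot: [32.8, 90.0, -27.4]
wrist_force: [0.4, -0.3, -2.3]
opening: 0.0325
```

>>> play_rows(
  rows=[
    [[0.1, 0, 0], 0, 2.5],
    [[0.15, 0, 0], 0, 2.5],
    [[0.15, 0, 0], 0, 2.5],
  ],
)

```text
time: 15.55
ee_pos: [0.496, -0.2762, 0.1122]
tcp_rot: [43.4, 89.9, -16.8]
wrist_force: [-1.4, 1.6, 5.9]
opening: 0.0325
```

Contact. Release and rise.

>>> play_rows(
  rows=[
    [[0, 0, 0], 0, 4],
    [[0, 0, 0], 0, 6],
    [[0, 0, 0], 0, 6],
    [[0, 0, 0], 0, 6],
    [[-1, 0, 0], 0, 6],
    [[-3, 0, 0], 0, 6],
    [[-6, 0, 0], 0, 6],
    [[-9, 0, 0], 0, 6],
  ],
)

```text
time: 16.22
ee_pos: [0.4951, -0.2758, 0.2019]
tcp_rot: [-147.8, 89.9, 152.1]
wrist_force: [0.7, 0.7, 1.5]
opening: 0.0597
```

```bash
python3 - <<'E'
from h import *
plan(.5716,-.0033,.2,110)
p,d=bot.camera('side'); cv2.imwrite('pics/s3.png',p)
p,d=bot.camera('top'); cv2.imwrite('pics/t3.png',p); np.save('t3.npy',d)
E
```

```text
t 16.22 tcp [ 0.4951 -0.2758  0.2019] rot [-147.8   89.9  152.1] q6 121.1 open 0.0597 | shift cm [  0.2   20.19 -19.84] turn 9.821632711932097
```

View pics/s3.png

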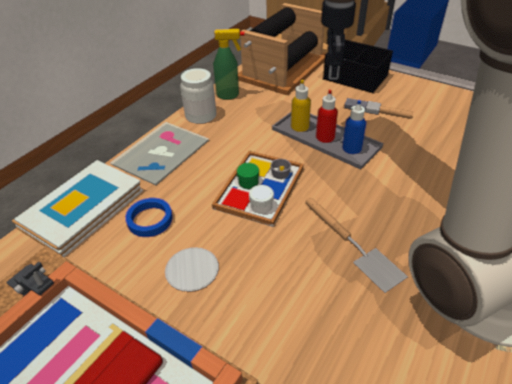

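View pics/t3.png

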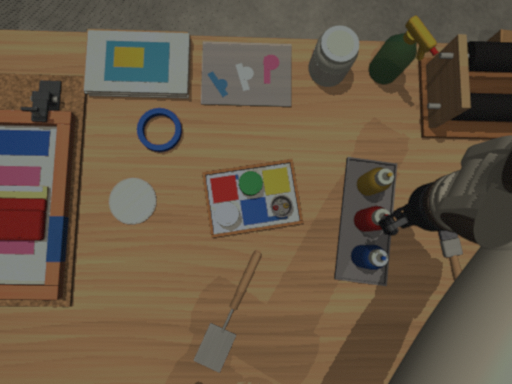

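```bash
python3 - <<'E'
from h import *
im=cv2.imread('pics/t3.png');d=np.load('t3.npy');K,T=cam('top');P=cloud(d,K,T);z=P[...,2];hsv=cv2.cvtColor(im,cv2.COLOR_BGR2HSV)
def comp(m,seed):
    k,l,s,cc=cv2.connectedComponentsWithStats(m.astype(np.uint8)*255); return (l==l[seed[1],seed[0]])
h,s=hsv[...,0],hsv[...,1]
for n,sd,m in [('red',(224,189),((h<8)|(h>172))&(s>150)),('blue',(257,210),(h>100)&(h<130)&(s>130)),('yel',(276,181),(h>20)&(h<35)&(s>140))]:
    mm=comp(m,sd);ys,xs=np.nonzero(mm);q=np.array([atz(x,y,.0085,K,T)[:2] for x,y in zip(xs,ys)]).astype(np.float32)
    print(n,mm.sum(),q.mean(0).round(4),cv2.minAreaRect(q))
mm=comp((h>40)&(h<85)&(s>90),(250,183));ys,xs=np.nonzero(mm);q=np.array([atz(x,y,.051,K,T)[:2] for x,y in zip(xs,ys)]).astype(np.float32);print('green',cv2.minEnclosingCircle(q),q.mean(0))
E
```

```text
red 566 [0.5631 0.0578] ((0.5630199313163757, 0.0576423816382885), (0.05642874911427498, 0.05606858804821968), 9.653566360473633)
blue 605 [ 0.5118 -0.0162] ((0.5154680609703064, -0.028256390243768692), (0.056329336017370224, 0.08521091938018799), 9.812609672546387)
yel 557 [ 0.5842 -0.0639] ((0.584320604801178, -0.06402526795864105), (0.05608741194009781, 0.05665942654013634), 9.944114685058594)
green ((0.5711888670921326, -0.0031803548336029053), 0.026996467262506485) [ 0.5716319  -0.00247467]
```

>>> play_rows(
  rows=[
    [[0, 1.4, -1.4], 2, 8],
    [[0, 3.4, -3.4], 4, 8],
    [[0, 5.5, -5.4], 6, 8],
    [[0, 7.6, -7.5], 8, 8],
    [[0, 9.7, -9.5], 10, 8],
    [[0, 11.8, -11.6], 10, 8],
    [[0, 13.9, -13.7], 10, 8],
    [[0, 16, -15.7], 10, 8],
    [[0, 18, -17.7], 10, 8],
    [[0, 19.5, -19.2], 10, 8],
    [[0, 20.2, -19.8], 10, 8],
    [[0, 20.2, -19.8], 10, 8],
  ],
)

```text
time: 17.32
ee_pos: [0.5728, -0.0023, 0.2006]
tcp_rot: [-142.2, 90.0, 147.8]
wrist_force: [-0.7, 0.0, 0.2]
opening: 0.0801
```

```bash
python3 - <<'E'
from h import *
plan(.5714,-.0030,.018,110)
E
```

```text
t 17.32 tcp [ 0.5728 -0.0023  0.2006] rot [-142.2   90.   147.8] q6 159.8 open 0.0801 | shift cm [18.26 -0.15  0.03] turn -0.04057666102232815
```

>>> play_rows(
  rows=[
    [[2, -0.1, 0], 0, 8],
    [[5, -0.1, 0], 0, 8],
    [[8, -0.1, 0], 0, 8],
    [[11, -0.1, 0], 0, 8],
    [[13.5, -0.1, 0], 0, 8],
    [[15.5, -0.1, 0], 0, 8],
    [[17, -0.1, 0], 0, 8],
    [[17.9, -0.1, 0], 0, 8],
    [[18.2, -0.1, 0], 0, 8],
    [[18.2, -0.1, 0], 0, 8],
  ],
)

```text
time: 18.15
ee_pos: [0.5712, -0.0049, 0.0186]
tcp_rot: [-101.2, 90.0, -171.4]
wrist_force: [0.0, 0.2, -0.4]
opening: 0.0802
```

>>> play_rows(
  rows=[
    [[0, 0, 0], 0, 6.5],
    [[0, 0, 0], 0, 4.5],
    [[0, 0, 0], 0, 4.5],
    [[0, 0, 0], 0, 4.5],
    [[0, 0, 0], 0, 4.5],
    [[0, 0, 0], 0, 4.5],
  ],
  squeeze=30,
)

```text
time: 18.65
ee_pos: [0.5723, -0.0043, 0.0203]
tcp_rot: [63.5, 89.9, -6.7]
wrist_force: [-1.3, -1.3, 5.8]
opening: 0.0542
```

```bash
python3 - <<'E'
from h import *
plan(.5310,.2705,.12,135)
p,d=bot.camera('side'); cv2.imwrite('pics/s4.png',p[80:280,150:400])
E
```

```text
t 18.65 tcp [ 0.5723 -0.0043  0.0203] rot [63.5 89.9 -6.7] q6 159.8 open 0.0542 | shift cm [ -9.99   5.45 -27.24] turn -25.175093613932887
```

View pics/s4.png

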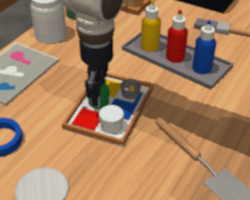

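>>> play_rows(
  rows=[
    [[-0.7, 0, 0], 0, 4.5],
    [[-2, 0, 0], 0, 4.5],
    [[-4, 0, 0], 0, 4.5],
    [[-6.5, 0, 0], 0, 4.5],
    [[-8.8, 0.2, -1], -3, 4.5],
    [[-10, 0.5, -2.7], -6, 4.5],
    [[-10, 1, -5], -10, 4.5],
    [[-10, 1.5, -7.5], -14, 4.5],
    [[-10, 2, -10], -18, 4.5],
    [[-10, 2.5, -12.5], -22, 4.5],
    [[-10, 3, -15], -25, 4.5],
    [[-10, 3.5, -17.5], -25, 4.5],
  ],
)

```text
time: 19.7
ee_pos: [0.5449, 0.1736, 0.1201]
tcp_rot: [67.5, 89.9, 22.5]
wrist_force: [0.5, -0.2, -1.2]
opening: 0.0542
```

```bash
python3 - <<'E'
from h import *
plan(.5310,.2705,.12,135)
E
```

```text
t 19.7 tcp [0.5449 0.1736 0.1201] rot [67.5 89.9 22.5] q6 152.7 open 0.0542 | shift cm [ 0.02  5.87 -7.83] turn 0.02044997477358379
```

>>> play_rows(
  rows=[
    [[0, 1.3, -1.8], 0, 4.5],
    [[0, 2.7, -3.6], 0, 4.5],
    [[0, 4.1, -5.4], 0, 4.5],
    [[0, 5.3, -7.1], 0, 4.5],
    [[0.5, 5.8, -7.8], 0, 4.5],
    [[2, 5.8, -7.8], 0, 4.5],
    [[4, 5.8, -7.8], 0, 4.5],
    [[6, 5.8, -7.8], 0, 4.5],
    [[7.8, 5.8, -7.8], 0, 4.5],
    [[9, 5.8, -7.8], 0, 4.5],
    [[9.6, 5.8, -7.8], 0, 4.5],
    [[9.9, 5.8, -7.8], 0, 4.5],
  ],
)

```text
time: 20.7
ee_pos: [0.531, 0.2682, 0.0193]
tcp_rot: [-102.7, 89.9, -147.8]
wrist_force: [0.2, 0.7, -1.3]
opening: 0.0542
```

>>> play_rows(
  rows=[
    [[0.1, 0, 0], 0, 4.5],
    [[0.2, 0, 0], 0, 4.5],
    [[0.2, 0, 0], 0, 4.5],
  ],
)

```text
time: 20.95
ee_pos: [0.5317, 0.2687, 0.0187]
tcp_rot: [72.5, 89.9, 27.3]
wrist_force: [0.1, 0.9, -1.4]
opening: 0.054
```

>>> play_rows(
  rows=[
    [[0.1, 0, 0], 0, 4.5],
    [[0.2, 0, 0], 0, 4.5],
    [[0.2, 0, 0], 0, 4.5],
  ],
)

```text
time: 21.2
ee_pos: [0.5316, 0.2687, 0.0164]
tcp_rot: [71.2, 89.9, 26.0]
wrist_force: [0.5, 0.0, 1.4]
opening: 0.0541
```

Contact. Open slowly and rise.

>>> play_rows(
  rows=[
    [[0, 0, 0], 0, 6],
    [[0, 0, 0], 0, 7],
    [[0, 0, 0], 0, 8],
    [[0, 0, 0], 0, 8],
    [[-1, 0, 0], 0, 8],
    [[-3, 0, 0], 0, 8],
    [[-6, 0, 0], 0, 8],
    [[-9, 0, 0], 0, 8],
    [[-12, 0, 0], 0, 8],
    [[-15, 0, 0], 0, 8],
    [[-18, 0, 0], 0, 8],
    [[-18.5, 0, 0], 0, 7],
  ],
)

```text
time: 22.2
ee_pos: [0.5324, 0.2691, 0.2075]
tcp_rot: [72.3, 89.6, 27.1]
wrist_force: [1.6, -0.5, -0.1]
opening: 0.0705
```

```bash
python3 - <<'E'
from h import *
p,d=bot.camera('wrist');o=bot.get_obs();cv2.imwrite('pics/w5.png',p);K,T=cam('wrist',o);P=cloud(d,K,T)
plan(.496,-.2765,.2,120)
p2,d2=bot.camera('top');cv2.imwrite('pics/t5.png',p2);K2,T2=cam('top');P2=cloud(d2,K2,T2)
for im,PP in ((p,P),(p2,P2)):
    hsv=cv2.cvtColor(im,cv2.COLOR_BGR2HSV);h,s=hsv[...,0],hsv[...,1]
    m=(h>40)&(h<90)&(s>90)&(PP[...,2]>.035)&(PP[...,2]<.07)&(abs(PP[...,0]-.53)<.07)&(abs(PP[...,1]-.27)<.07)
    if m.sum(): q=PP[m];print(m.sum(),cv2.minAreaRect(q[:,:2].astype(np.float32)),np.median(q[:,2]))
# side tray caps
z=P2[...,2]
for y0,x0 in [(-.285,.579),(-.276,.496),(-.2667,.412)]:
    m=(z>.12)&(z<.16)&(np.hypot(P2[...,0]-x0,P2[...,1]-y0)<.03);q=P2[m];print(m.sum(),q.mean(0),cv2.minEnclosingCircle(q[:,:2].astype(np.float32)))
E
```

```text
t 22.25 tcp [0.5323 0.2691 0.206 ] rot [72.1 89.6 27. ] q6 162.0 open 0.07 | shift cm [  0.41 -41.04  36.14] turn 14.821754120834612
2210 ((0.5321500301361084, 0.27014678716659546), (0.05346322059631348, 0.05231797695159912), 43.5819091796875) 0.04530447468503265
473 ((0.5317153930664062, 0.2678975462913513), (0.05303633213043213, 0.0510876402258873), 47.21757125854492) 0.047233887784930206
221 [ 0.5790772  -0.28025467  0.13236893] ((0.5806750655174255, -0.2827921211719513), 0.017368046566843987)
223 [ 0.49521234 -0.27172303  0.13251468] ((0.49682265520095825, -0.27387040853500366), 0.017784351482987404)
232 [ 0.41234677 -0.26353188  0.1325483 ] ((0.41229313611984253, -0.2655295133590698), 0.017393236979842186)
```

View pics/t5.png

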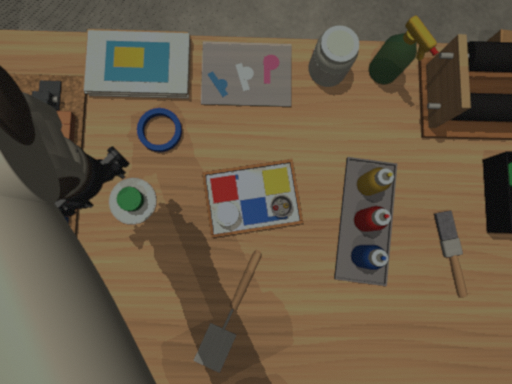

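>>> play_rows(
  rows=[
    [[0, -1.5, 1.3], 3, 6],
    [[0, -4, 3.5], 6, 6],
    [[0, -6.5, 5.7], 9, 6],
    [[0, -9.5, 8.4], 12, 6],
    [[0, -12.5, 11], 15, 6],
    [[0, -15.5, 13.6], 15, 6],
    [[0, -18.5, 16.3], 15, 6],
    [[0, -21.5, 18.9], 15, 6],
    [[0, -24.5, 21.6], 15, 6],
    [[0, -27.5, 24.2], 15, 6],
    [[0, -30.5, 26.9], 15, 6],
    [[0, -33.5, 29.5], 15, 6],
  ],
)

```text
time: 23.3
ee_pos: [0.5005, -0.1787, 0.1994]
tcp_rot: [-139.4, 89.9, 160.4]
wrist_force: [1.0, 0.2, -0.3]
opening: 0.0603
```

```bash
python3 - <<'E'
from h import *
plan(.496,-.2755,.2,120)
E
```

```text
t 23.3 tcp [ 0.5005 -0.1787  0.1994] rot [-139.4   89.9  160.4] q6 130.5 open 0.0603 | shift cm [-0.06 -5.2   8.18] turn -0.17768688455049642
```

>>> play_rows(
  rows=[
    [[0, -1.8, 2.8], 0, 6],
    [[0, -3.6, 5.6], 0, 6],
    [[0, -4.8, 7.6], 0, 6],
    [[0, -5.2, 8.2], 0, 6],
    [[0.5, -5.2, 8.2], 0, 6],
    [[2.5, -5.2, 8.2], 0, 6],
    [[5, -5.2, 8.2], 0, 6],
    [[7.2, -5.2, 8.2], 0, 6],
    [[8.3, -5.2, 8.2], 0, 6],
    [[8.6, -5.2, 8.2], 0, 6],
    [[8.6, -5.2, 8.2], 0, 6],
    [[8.6, -5.2, 8.2], 0, 6],
  ],
)

```text
time: 24.3
ee_pos: [0.4977, -0.2735, 0.1158]
tcp_rot: [35.5, 89.9, -24.6]
wrist_force: [0.6, -0.2, 0.7]
opening: 0.0602
```

>>> play_rows(
  rows=[
    [[0, 0, 0], 0, 4],
    [[0, 0, 0], 0, 2.5],
    [[0, 0, 0], 0, 2.5],
    [[0, 0, 0], 0, 2.5],
    [[0, 0, 0], 0, 2.5],
  ],
  squeeze=40,
)

```text
time: 24.72
ee_pos: [0.4978, -0.2741, 0.1162]
tcp_rot: [37.7, 89.9, -22.5]
wrist_force: [-1.1, 1.8, 7.0]
opening: 0.0319
```

```bash
python3 - <<'E'
from h import *
plan(.5628,.0575,.2,120)
E
```

```text
t 24.72 tcp [ 0.4978 -0.2741  0.1162] rot [ 37.7  89.9 -22.5] q6 121.3 open 0.0319 | shift cm [ -8.39  22.14 -25.52] turn -0.1796766049734515
```

>>> play_rows(
  rows=[
    [[-0.7, 0, 0], 0, 2.5],
    [[-2, 0, 0], 0, 2.5],
    [[-4, 0, 0], 0, 2.5],
    [[-6, 0, 0], 0, 2.5],
    [[-7.7, 0.5, -0.6], 0, 2.5],
    [[-8.5, 1.6, -1.8], 0, 2.5],
    [[-8.5, 3.2, -3.7], 0, 2.5],
    [[-8.5, 5.1, -5.9], 0, 2.5],
    [[-8.5, 7, -8.1], 0, 2.5],
    [[-8.5, 8.9, -10.3], 0, 2.5],
    [[-8.5, 11, -12.7], 0, 2.5],
    [[-8.5, 13, -15], 0, 2.5],
  ],
)

```text
time: 25.72
ee_pos: [0.5355, -0.0777, 0.2009]
tcp_rot: [51.9, 90.0, -8.3]
wrist_force: [0.7, 0.1, -2.2]
opening: 0.0321
```

```bash
python3 - <<'E'
from h import *
plan(.5628,.0575,.2,120)
E
```

```text
t 25.72 tcp [ 0.5355 -0.0777  0.2009] rot [51.9 90.  -8.3] q6 141.9 open 0.0321 | shift cm [  0.09   9.09 -10.38] turn -0.2014019754004721
```

>>> play_rows(
  rows=[
    [[0, 2, -2.3], 0, 2.5],
    [[0, 4, -4.6], 0, 2.5],
    [[0, 6, -6.9], 0, 2.5],
    [[0, 7.8, -8.9], 0, 2.5],
    [[0, 8.7, -10], 0, 2.5],
    [[0, 9, -10.3], 0, 2.5],
    [[0, 9, -10.3], 0, 2.5],
    [[0, 9, -10.3], 0, 2.5],
    [[0, 9, -10.3], 0, 2.5],
  ],
)

```text
time: 26.47
ee_pos: [0.5622, 0.0539, 0.2]
tcp_rot: [-25.4, 90.0, -85.7]
wrist_force: [0.6, -0.9, -2.8]
opening: 0.0324
```

```bash
python3 - <<'E'
from h import *
plan(.5628,.0575,.121,120)
p,d=bot.camera('side'); cv2.imwrite('pics/s6.png',cv2.resize(p[80:280,150:400],None,fx=3,fy=3))
E
```

```text
t 26.47 tcp [0.5622 0.0539 0.2   ] rot [-25.4  90.  -85.7] q6 155.7 open 0.0324 | shift cm [ 7.9   0.24 -0.29] turn -0.24489536596445305
```

View pics/s6.png

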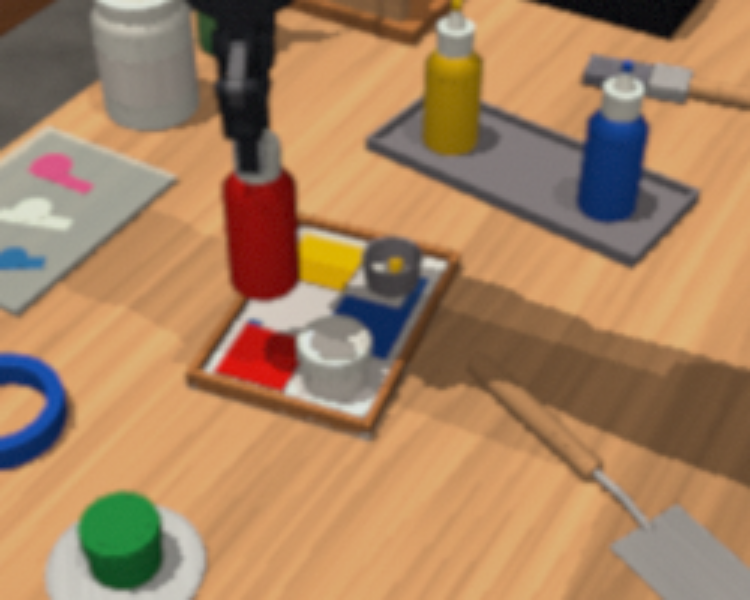

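>>> play_rows(
  rows=[
    [[0, 0.2, -0.3], 0, 2.5],
    [[0, 0.2, -0.3], 0, 2.5],
    [[1, 0.2, -0.3], 0, 2.5],
    [[2.7, 0.2, -0.3], 0, 2.5],
    [[4.5, 0.2, -0.3], 0, 2.5],
    [[6, 0.2, -0.3], 0, 2.5],
    [[7, 0.2, -0.3], 0, 2.5],
    [[7.4, 0.2, -0.3], 0, 2.5],
    [[7.6, 0.2, -0.3], 0, 2.5],
    [[7.7, 0.2, -0.3], 0, 2.5],
    [[7.7, 0.2, -0.3], 0, 2.5],
  ],
)

```text
time: 27.43
ee_pos: [0.5629, 0.0587, 0.1234]
tcp_rot: [67.0, 89.9, 6.8]
wrist_force: [0.5, 0.1, -2.3]
opening: 0.032
```

>>> play_rows(
  rows=[
    [[0.1, 0, 0], 0, 2.5],
    [[0.2, 0, 0], 0, 2.5],
    [[0.2, 0, 0], 0, 2.5],
  ],
)

```text
time: 27.68
ee_pos: [0.5632, 0.0589, 0.1223]
tcp_rot: [72.1, 89.8, 11.9]
wrist_force: [-1.0, 1.0, 4.4]
opening: 0.0323
```

>>> play_rows(
  rows=[
    [[0, 0, 0], 0, 4],
    [[0, 0, 0], 0, 6],
    [[0, 0, 0], 0, 6],
    [[0, 0, 0], 0, 6],
    [[-1, 0, 0], 0, 6],
    [[-3, 0, 0], 0, 6],
    [[-6, 0, 0], 0, 6],
    [[-8, 0, 0], 0, 6],
  ],
)

```text
time: 28.35
ee_pos: [0.5626, 0.0586, 0.2036]
tcp_rot: [65.6, 89.9, 5.4]
wrist_force: [0.6, 0.6, 0.1]
opening: 0.06
```

```bash
python3 - <<'E'
from h import *
plan(.412,-.266,.2,120)
E
```

```text
t 28.35 tcp [0.5626 0.0586 0.2036] rot [65.6 89.9  5.4] q6 156.1 open 0.06 | shift cm [  0.34 -29.21  20.68] turn -0.1801002844276809
```

>>> play_rows(
  rows=[
    [[0, -2, 1.4], 0, 6],
    [[0, -5, 3.5], 0, 6],
    [[0, -8, 5.7], 0, 6],
    [[0, -11, 7.8], 0, 6],
    [[0, -14, 9.9], 0, 6],
    [[0, -17, 12], 0, 6],
    [[0, -20, 14.2], 0, 6],
    [[0, -23, 16.3], 0, 6],
    [[0, -26, 18.4], 0, 6],
    [[0, -28, 19.8], 0, 6],
    [[0, -29, 20.5], 0, 6],
    [[0, -29.2, 20.7], 0, 6],
  ],
)

```text
time: 29.35
ee_pos: [0.4113, -0.2678, 0.2014]
tcp_rot: [11.4, 90.0, -49.0]
wrist_force: [0.0, -0.4, -0.3]
opening: 0.0601
```

```bash
python3 - <<'E'
from h import *
plan(.412,-.266,.1145,120)
E
```

```text
t 29.35 tcp [ 0.4113 -0.2678  0.2014] rot [ 11.4  90.  -49. ] q6 117.3 open 0.0601 | shift cm [ 8.69  0.14 -0.12] turn -0.33339760310968813
```

>>> play_rows(
  rows=[
    [[2, 0.1, 0], 0, 6],
    [[4.5, 0.1, 0], 0, 6],
    [[7, 0.1, 0], 0, 6],
    [[8.2, 0.1, 0], 0, 6],
    [[8.6, 0.1, 0], 0, 6],
    [[8.6, 0.1, 0], 0, 6],
    [[8.6, 0.1, 0], 0, 4],
    [[8.6, 0.1, 0], 0, 2.5],
    [[8.6, 0.1, 0], 0, 2.5],
    [[8.6, 0.1, 0], 0, 2.5],
    [[8.6, 0.1, 0], 0, 2.5],
  ],
)

```text
time: 30.27
ee_pos: [0.4137, -0.266, 0.1166]
tcp_rot: [33.8, 89.8, -26.4]
wrist_force: [-0.1, 1.7, 6.7]
opening: 0.0324
```

```bash
python3 - <<'E'
from h import *
plan(.512,-.0137,.2,120)
E
```

```text
t 30.27 tcp [ 0.4137 -0.266   0.1166] rot [ 33.8  89.8 -26.4] q6 117.4 open 0.0324 | shift cm [ -8.35  21.08 -16.98] turn -0.17512975389445273
```

>>> play_rows(
  rows=[
    [[-0.7, 0, 0], 0, 2.5],
    [[-2, 0, 0], 0, 2.5],
    [[-4, 0, 0], 0, 2.5],
    [[-6, 0.4, -0.3], 0, 2.5],
    [[-7.7, 1.3, -1], 0, 2.5],
    [[-8.5, 2.8, -2.2], 0, 2.5],
    [[-8.5, 4.8, -3.9], 0, 2.5],
    [[-8.5, 7, -5.6], 0, 2.5],
    [[-8.5, 9.3, -7.5], 0, 2.5],
    [[-8.5, 11.6, -9.3], 0, 2.5],
    [[-8.5, 13.9, -11.2], 0, 2.5],
    [[-8.5, 16, -12.9], 0, 2.5],
  ],
)

```text
time: 31.27
ee_pos: [0.488, -0.0726, 0.2003]
tcp_rot: [77.0, 90.0, 16.8]
wrist_force: [0.0, -0.2, -2.7]
opening: 0.0321
```

>>> play_rows(
  rows=[
    [[0, 2, -1.6], 0, 2.5],
    [[0, 3.6, -2.9], 0, 2.5],
    [[0, 4.6, -3.7], 0, 2.5],
    [[0, 5, -4], 0, 2.5],
    [[0, 5, -4], 0, 2.5],
    [[0, 5, -4], 0, 2.5],
    [[0, 5, -4], 0, 2.5],
  ],
)

```text
time: 31.85
ee_pos: [0.5109, -0.0156, 0.1999]
tcp_rot: [-52.3, 90.0, -112.5]
wrist_force: [-0.3, 0.2, -2.5]
opening: 0.0326
```

```bash
python3 - <<'E'
from h import *
plan(.512,-.0137,.1216,120)
p,d=bot.camera('side'); cv2.imwrite('pics/s7.png',cv2.resize(p[80:280,150:400],None,fx=3,fy=3))
E
```

```text
t 31.85 tcp [ 0.5109 -0.0156  0.1999] rot [ -52.3   90.  -112.5] q6 148.5 open 0.0326 | shift cm [ 7.83  0.19 -0.11] turn -0.23249033021949117
```

View pics/s7.png

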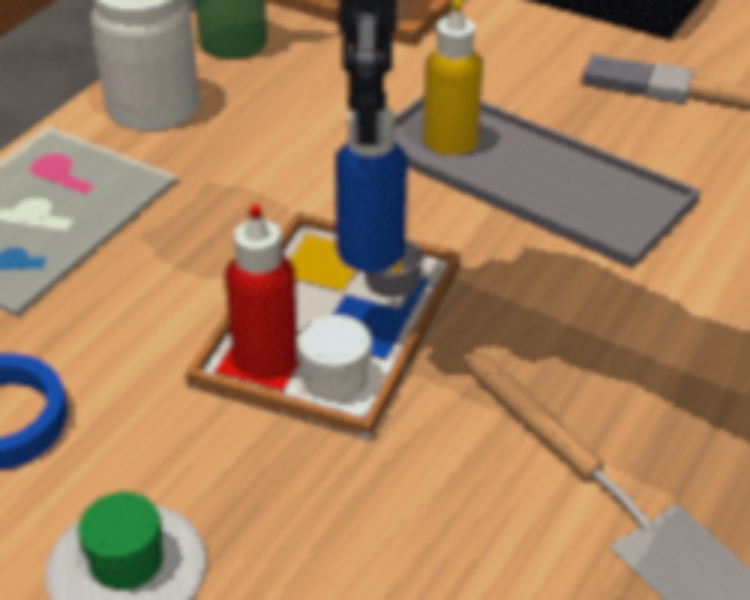

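>>> play_rows(
  rows=[
    [[0, 0.2, -0.1], 0, 2.5],
    [[0, 0.2, -0.1], 0, 2.5],
    [[1, 0.2, -0.1], 0, 2.5],
    [[2.7, 0.2, -0.1], 0, 2.5],
    [[4.5, 0.2, -0.1], 0, 2.5],
    [[6, 0.2, -0.1], 0, 2.5],
    [[7, 0.2, -0.1], 0, 2.5],
    [[7.4, 0.2, -0.1], 0, 2.5],
    [[7.6, 0.2, -0.1], 0, 2.5],
    [[7.7, 0.2, -0.1], 0, 2.5],
    [[7.7, 0.2, -0.1], 0, 2.5],
  ],
)

```text
time: 32.82
ee_pos: [0.5127, -0.0128, 0.1234]
tcp_rot: [59.7, 89.9, -0.5]
wrist_force: [-0.4, 0.4, -2.3]
opening: 0.0318
```

>>> play_rows(
  rows=[
    [[0.1, 0, 0], 0, 2.5],
    [[0.2, 0, 0], 0, 2.5],
    [[0.2, 0, 0], 0, 2.5],
  ],
)

```text
time: 33.07
ee_pos: [0.5132, -0.0125, 0.1227]
tcp_rot: [68.3, 89.8, 8.1]
wrist_force: [-1.4, 1.3, 6.3]
opening: 0.0323
```

>>> play_rows(
  rows=[
    [[0, 0, 0], 0, 4],
    [[0, 0, 0], 0, 6],
    [[0, 0, 0], 0, 6],
    [[0, 0, 0], 0, 6],
    [[-1, 0, 0], 0, 6],
    [[-3, 0, 0], 0, 6],
    [[-6, 0, 0], 0, 6],
    [[-8, 0, 0], 0, 6],
  ],
)

```text
time: 33.73
ee_pos: [0.5124, -0.0128, 0.2036]
tcp_rot: [58.0, 89.9, -2.1]
wrist_force: [1.3, -0.6, 0.2]
opening: 0.0602
```

```bash
python3 - <<'E'
from h import *
plan(.5792,-.2848,.2,120)
E
```

```text
t 33.73 tcp [ 0.5124 -0.0128  0.2036] rot [58.  89.9 -2.1] q6 148.8 open 0.0602 | shift cm [ 0.37 -7.73 26.92] turn -0.17946252017929964
```

>>> play_rows(
  rows=[
    [[0, -0.6, 2], 0, 6],
    [[0, -1.4, 5], 0, 6],
    [[0, -2.3, 8], 0, 6],
    [[0, -3.1, 11], 0, 6],
    [[0, -4, 14], 0, 6],
    [[0, -4.9, 17], 0, 6],
    [[0, -5.7, 20], 0, 6],
    [[0, -6.6, 23], 0, 6],
    [[0, -7.2, 25.3], 0, 6],
    [[0, -7.6, 26.5], 0, 6],
    [[0, -7.7, 26.8], 0, 6],
    [[0, -7.7, 26.8], 0, 6],
  ],
)

```text
time: 34.73
ee_pos: [0.5788, -0.2838, 0.2008]
tcp_rot: [-162.6, 90.0, 137.1]
wrist_force: [-0.4, -0.1, 0.0]
opening: 0.0602
```

```bash
python3 - <<'E'
from h import *
plan(.5792,-.2848,.1145,120)
E
```

```text
t 34.73 tcp [ 0.5788 -0.2838  0.2008] rot [-162.6   90.   137.1] q6 124.1 open 0.0602 | shift cm [ 8.63 -0.01  0.12] turn -0.22728145046767168
```

>>> play_rows(
  rows=[
    [[2, 0, 0.1], 0, 6],
    [[4.5, 0, 0.1], 0, 6],
    [[7, 0, 0.1], 0, 6],
    [[8.2, 0, 0.1], 0, 6],
    [[8.6, 0, 0.1], 0, 6],
    [[8.6, 0, 0.1], 0, 6],
    [[8.6, 0, 0.1], 0, 4],
    [[8.6, 0, 0.1], 0, 2.5],
    [[8.6, 0, 0.1], 0, 2.5],
    [[8.6, 0, 0.1], 0, 2.5],
    [[8.6, 0, 0.1], 0, 2.5],
  ],
)

```text
time: 35.65
ee_pos: [0.5801, -0.2846, 0.117]
tcp_rot: [42.6, 89.8, -17.6]
wrist_force: [-0.7, 1.8, 6.6]
opening: 0.0321
```

```bash
python3 - <<'E'
from h import *
plan(.5837,-.0642,.2,120)
E
```

```text
t 35.65 tcp [ 0.5801 -0.2846  0.117 ] rot [ 42.6  89.8 -17.6] q6 124.0 open 0.0321 | shift cm [ -8.32  11.29 -18.92] turn -0.1730667580050067
```

>>> play_rows(
  rows=[
    [[-0.7, 0, 0], 0, 2.5],
    [[-2, 0, 0], 0, 2.5],
    [[-4, 0, 0], 0, 2.5],
    [[-6, 0, 0], 0, 2.5],
    [[-7.7, 0.5, -0.8], 0, 2.5],
    [[-8.5, 1.5, -2.5], 0, 2.5],
    [[-8.5, 3, -5], 0, 2.5],
    [[-8.5, 4.5, -7.5], 0, 2.5],
    [[-8.5, 6, -10], 0, 2.5],
    [[-8.5, 7.5, -12.5], 0, 2.5],
    [[-8.5, 9, -15], 0, 2.5],
    [[-8.5, 10.2, -17], 0, 2.5],
  ],
)

```text
time: 36.65
ee_pos: [0.5833, -0.0844, 0.2013]
tcp_rot: [60.8, 89.9, 0.7]
wrist_force: [-0.1, 0.0, -0.9]
opening: 0.032
```

>>> play_rows(
  rows=[
    [[0, 0.6, -1], 0, 2.5],
    [[0, 1, -1.7], 0, 2.5],
    [[0, 1, -1.7], 0, 2.5],
    [[0, 1, -1.7], 0, 2.5],
    [[0, 1, -1.7], 0, 2.5],
  ],
)

```text
time: 37.07
ee_pos: [0.5836, -0.0676, 0.1999]
tcp_rot: [-23.4, 90.0, -83.6]
wrist_force: [-0.9, 0.9, -1.6]
opening: 0.0323
```

```bash
python3 - <<'E'
from h import *
plan(.5837,-.0642,.122,120)
p,d=bot.camera('side'); cv2.imwrite('pics/s8.png',cv2.resize(p[80:280,150:400],None,fx=3,fy=3))
E
```

```text
t 37.07 tcp [ 0.5836 -0.0676  0.1999] rot [-23.4  90.  -83.6] q6 143.6 open 0.0323 | shift cm [ 7.79  0.18 -0.29] turn -0.23249739511112466
```

View pics/s8.png

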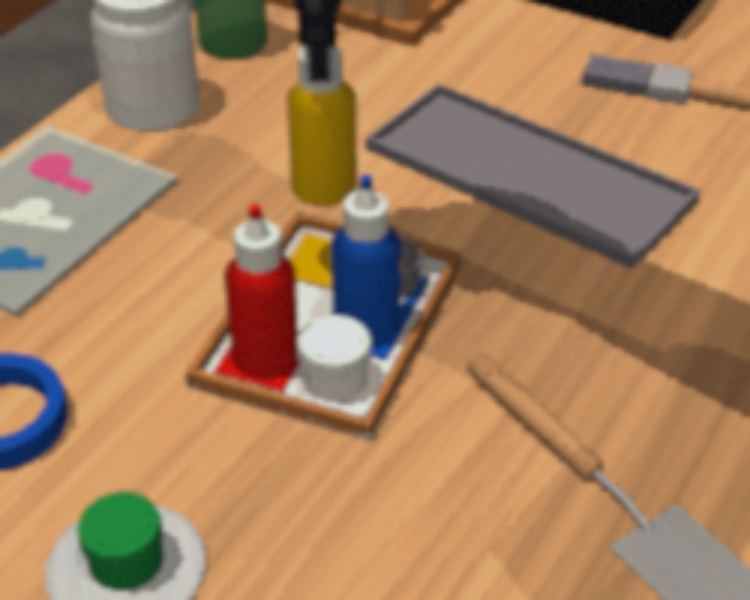

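>>> play_rows(
  rows=[
    [[0, 0.1, -0.2], 0, 2.5],
    [[0, 0.1, -0.2], 0, 2.5],
    [[1, 0.1, -0.2], 0, 2.5],
    [[2.7, 0.1, -0.2], 0, 2.5],
    [[4.5, 0.1, -0.2], 0, 2.5],
    [[6, 0.1, -0.2], 0, 2.5],
    [[7, 0.1, -0.2], 0, 2.5],
    [[7.4, 0.1, -0.2], 0, 2.5],
    [[7.6, 0.1, -0.2], 0, 2.5],
    [[7.7, 0.1, -0.2], 0, 2.5],
    [[7.7, 0.1, -0.2], 0, 2.5],
  ],
)

```text
time: 38.03
ee_pos: [0.5837, -0.0644, 0.1234]
tcp_rot: [49.6, 89.9, -10.5]
wrist_force: [0.4, 0.7, -1.8]
opening: 0.032
```

>>> play_rows(
  rows=[
    [[0.1, 0, 0], 0, 2.5],
    [[0.2, 0, 0], 0, 2.5],
    [[0.2, 0, 0], 0, 2.5],
  ],
)

```text
time: 38.28
ee_pos: [0.5843, -0.0641, 0.1229]
tcp_rot: [62.2, 89.8, 2.0]
wrist_force: [-2.1, 1.0, 8.1]
opening: 0.032
```

>>> play_rows(
  rows=[
    [[0, 0, 0], 0, 4],
    [[0, 0, 0], 0, 6],
    [[0, 0, 0], 0, 6],
    [[0, 0, 0], 0, 6],
    [[-1, 0, 0], 0, 6],
    [[-3, 0, 0], 0, 6],
    [[-6, 0, 0], 0, 6],
    [[-9, 0, 0], 0, 6],
    [[-10, -1, 2], 0, 6],
    [[-10, -2.5, 4.5], 0, 6],
    [[-10, -4, 7], 0, 6],
    [[-10, -5.5, 9.5], 0, 6],
  ],
)

```text
time: 39.28
ee_pos: [0.583, -0.1751, 0.222]
tcp_rot: [41.6, 89.9, -18.5]
wrist_force: [2.1, 0.2, 0.8]
opening: 0.0596
```

>>> play_rows(
  rows=[
    [[0, -1.5, 2.5], 0, 6],
    [[0, -3, 5], 0, 6],
    [[0, -4.5, 7.5], 0, 6],
    [[0, -6, 10], 0, 6],
    [[0, -6, 10], 0, 6],
    [[0, -6, 10], 0, 6],
  ],
)

```text
time: 39.78
ee_pos: [0.5803, -0.292, 0.2208]
tcp_rot: [-154.9, 90.0, 144.8]
wrist_force: [-0.8, 0.3, -0.2]
opening: 0.0601
```

```bash
python3 - <<'E'
from h import *
p,d=bot.camera('top');cv2.imwrite('pics/t9.png',cv2.resize(p[100:300,60:420],None,fx=2.2,fy=2.2,interpolation=cv2.INTER_CUBIC));K,T=cam('top');P=cloud(d,K,T);z=P[...,2]
for n,x0,y0 in [('red',.5628,.0577),('blue',.512,-.0137),('yel',.5837,-.0642)]:
    m=(z>.12)&(z<.16)&(np.hypot(P[...,0]-x0,P[...,1]-y0)<.032);ys,xs=np.nonzero(m)
    q=np.array([atz(x,y,.135,K,T)[:2] for x,y in zip(xs,ys)]).astype(np.float32);print(n,m.sum(),'err mm',(np.array(cv2.minEnclosingCircle(q)[0])-(x0,y0))*1e3,(P[m][:,:2].mean(0)-(x0,y0))*1e3,np.median(P[m][:,2]))
p,d=bot.camera('side');cv2.imwrite('pics/s9.png',cv2.resize(p[80:280,150:400],None,fx=3,fy=3))
print(bot.get_obs()['time'])
E
```

```text
red 220 err mm [-3.01546841  0.20113658] [-3.55760005  0.32186103] 0.13525703999100858
blue 219 err mm [-1.65615034  0.97171589] [-1.92814776  1.12637785] 0.135793639655715
yel 218 err mm [-1.01876135  2.37771226] [-1.30101006  2.27937422] 0.135660560187093
39.8833
```

View pics/t9.png

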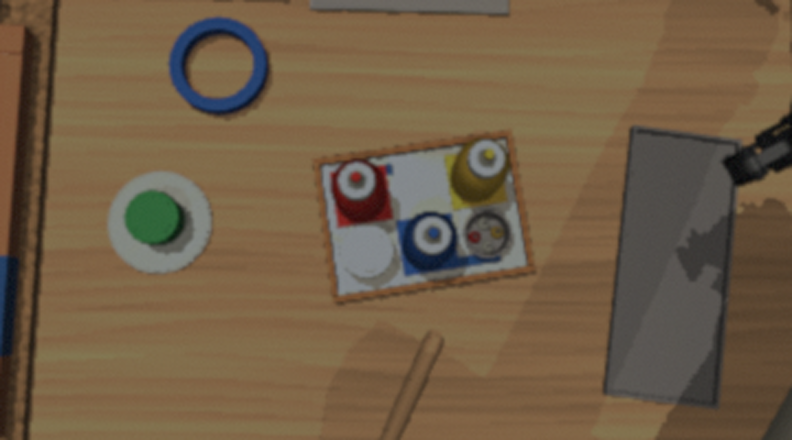

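View pics/s9.png

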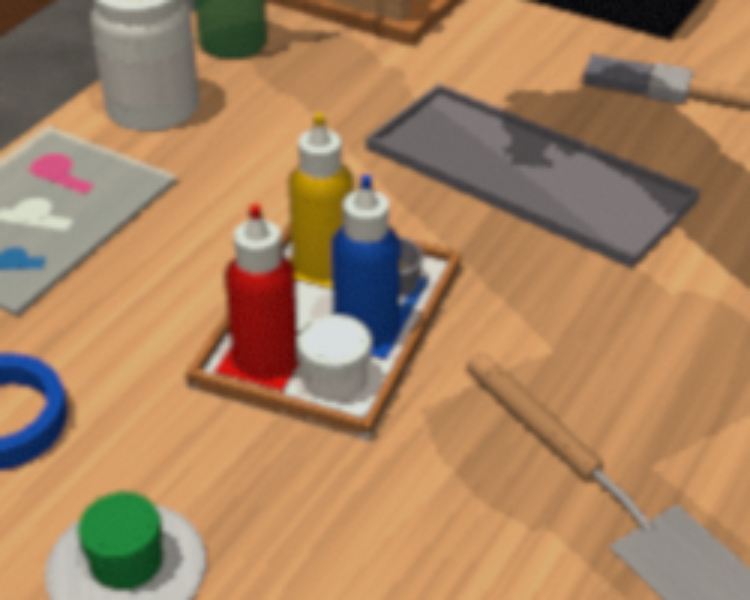

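```bash
python3 -c "
from workcell import bot
print(bot.job_done())"
```

```text
the job is handed in; nothing more can be done
None
```

The job is handed in at about 40 s of robot time. It reports no verdict, so the results below come from my own camera measurements.

- **Out of the ink tray:** I stood yellow, blue and red in the grey side tray. I then set the green pot on the steel plate, about 1–3 mm from its centre by the wrist and top cameras.
- **Back in the ink tray:** I returned red, blue and yellow to their own squares. The last top view put the caps about 3.6, 2.2 and 2.6 mm from the square centres. The limit is 12 mm. The red and yellow centres were measured. The blue one was worked out from them and the 62 mm spacing, because other blue marks beside its square spoiled the direct measurement.
- **Upright and released:** The last pictures show every bottle and the green pot standing upright, and the gripper clear of everything.
- **White pot:** It looks to be where it started. I checked this by eye only, not by measuring it.
- **Disagreements:** The top and wrist cameras differ by about 1–2 mm on the yellow square and on the green pot. That is within the stated calibration. None of the checks I made failed.

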